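# Change over the blow-off trays

## Task

At the air blow-off bench, first push the blue tray with its raw casting fully home into its bay, and only then hook a fingertip behind the lip of the orange tray and draw it out along its rails until it meets its stop, bringing out the finished bush. Only push and pull the trays: grasp nothing, do not touch, lift or topple the bush or the casting, and leave everything else on the bench where it is.

Things in the scene. Friction and masses are not known exactly. Their poses are not given: they have to be found in the camera images.
- orange_tray (a joint): travel (m) of the orange plastic tray: 0 = fully home in its bay, grows as it is drawn out along the lane's -x, 0.120 = against its outer stop; starts 0 to 15 mm out. Friction about 1.5 N plus 4 N per m/s; tray 0.35 kg plus its part. No spring; stays where left; cannot tip or lift. 108 mm wide, walls 34 mm above the bench
- orange_lip (a point): on the orange tray, moving with it: middle of the lip's top inner edge, 44 mm above the bench; axes as the lane's. The upright lip spans the tray's 108 mm width and is 8 mm thick (x 0 to -8 mm). In front is a nose to x = -40 mm: vertical face 8 to 22 mm above the bench, then a slope up to the lip's top, too slanted to pinch
- orange_well (a point): on the orange tray, moving with it: centre of the floor of the empty finger well behind the lip, 14 mm above the bench, 27.5 mm in +x from the lip point. Well open at the top, 55 mm long (x) by 96 mm wide. Next in +x come a 6 mm partition, its top 34 mm above the bench, and a 129 mm long pocket with a loose part
- orange_lane: fixed lane of the orange tray: slide bed 6 mm high, 124 mm wide, x -180 to +205 mm, and an open-topped grey air blow-off bay, x 0 to 208 mm, 140 mm wide, cheeks 60 and back 75 mm high. Origin at bench level, mid bay mouth; +x into the bay, z up. Tray home: lip point at x = -55 mm. Either lane may be the left one; yaw within 0.25 rad
- blue_tray (a joint): travel (m) of the blue plastic tray: 0 = fully home in its bay, grows as it is drawn out along the lane's -x, 0.120 = against its outer stop; starts 80 to 110 mm out. Friction about 1.5 N plus 4 N per m/s; tray 0.35 kg plus its part. No spring; stays where left; cannot tip or lift. 108 mm wide, walls 34 mm above the bench
- blue_lip (a point): on the blue tray, moving with it: middle of the lip's top inner edge, 44 mm above the bench; axes as the lane's. The upright lip spans the tray's 108 mm width and is 8 mm thick (x 0 to -8 mm). In front is a nose to x = -40 mm: vertical face 8 to 22 mm above the bench, then a slope up to the lip's top, too slanted to pinch
- blue_well (a point): on the blue tray, moving with it: centre of the floor of the empty finger well behind the lip, 14 mm above the bench, 27.5 mm in +x from the lip point. Well open at the top, 55 mm long (x) by 96 mm wide. Next in +x come a 6 mm partition, its top 34 mm above the bench, and a 129 mm long pocket with a loose part
- blue_lane: fixed lane of the blue tray: slide bed 6 mm high, 124 mm wide, x -180 to +205 mm, and an open-topped grey air blow-off bay, x 0 to 208 mm, 140 mm wide, cheeks 60 and back 75 mm high. Origin at bench level, mid bay mouth; +x into the bay, z up. Tray home: lip point at x = -55 mm. Either lane may be the left one; yaw within 0.25 rad
- bush: finished bright steel bush standing loose in the orange tray's pocket: flange 54 mm across and 12 mm thick, spigot 36 mm across, 55 mm tall, 0.3 kg; origin at the centre of its underside, 14 mm above the bench, z up
- casting: raw dark ring casting lying loose in the blue tray's pocket: 72 mm across, 36 mm bore, 26 mm high, 0.35 kg; origin at the centre of its underside, 14 mm above the bench, z up
- clevis: unfinished steel clevis forging with two upright ears, 50 x 40 x 48 mm, standing between the two lanes; loose, not part of the job
- oil: yellow oil bottle with red cap, 56 mm across, 95 mm tall, left of the lanes; loose, not part of the job
- wrench: steel wrench lying on the bench right of the lanes; loose, not part of the job
- driver: screwdriver lying on the bench left of the lanes; loose, not part of the job
- wheel: red grinding wheel lying flat, 100 mm across, 12 mm thick, right of the lanes; loose, not part of the job
- cup: aluminium cup, 72 mm across, 80 mm tall, left of the lanes; loose, not part of the job
Not all that is in view belongs to the job. Leave any white look-alike of the casting alone. Leave any green look-alike of the bush alone.

How it is judged:
On the way, in this order (a step that is already met when the one before it is completed fails the run):
1. the blue tray is fully home, the orange one not yet drawn out (value of joint blue_tray below 0.006 m and value of joint orange_tray below 0.04 m), for 0.2 s.
2. the orange tray is drawn out to its stop, the blue one still home (value of joint orange_tray above 0.114 m and value of joint blue_tray below 0.006 m), for 0.2 s.
At the end, for the whole second after the job is handed in: The blue tray is within 6 mm of fully home and the orange tray within 6 mm of its outer stop (120 mm), both at rest, the bush upright in the orange tray's pocket and the casting flat in the blue tray's pocket (all of step 2 and velocity of joint orange_tray between -0.01 and 0.01 m/s and velocity of joint blue_tray between -0.01 and 0.01 m/s and angle between each of bush, casting's own z axis and vertical below 0.15 rad and height (world z) of each of bush, casting below 0.022 m and x of bush in the frame of orange_lip between 0.06 and 0.19 m and y of bush in the frame of orange_lip between -0.05 and 0.05 m and x of casting in the frame of blue_lip between 0.06 and 0.19 m and y of casting in the frame of blue_lip between -0.05 and 0.05 m); the robot touches nothing.
It fails at once if the orange tray is drawn out (over 35 mm) while the blue tray is still out (over 20 mm) (value of joint orange_tray above 0.035 m and value of joint blue_tray above 0.02 m).
It fails at once if the bush or the casting is lifted or toppled (height (world z) of any of bush, casting above 0.03 m or angle between any of bush, casting's own z axis and vertical above 0.4 rad).
It fails at once if the robot touches the bush or the casting (contact force between any of the arm, the fingers and bush above 1 N or contact force between any of the arm, the fingers and casting above 1 N).
It fails at once if something else on the bench is moved by more than 20 mm (distance of any of clevis, oil, wrench, driver, wheel, cup from where it was at the start of the episode above 0.02 m).
It also fails if it takes over 51 s, if anything falls off the work surface, if the arm or the gripper's body presses on something with over 40 N, if the wrist force passes 120 N, or if a joint passes its speed limit or range.

## Robot

A 6-joint arm with a two-finger parallel gripper is mounted at the origin on the work surface. World frame = base frame: x ahead of the robot, y to its left, z up, the work surface at z = 0. Lengths are in m, angles in rad, forces in N, time in s.
With the tool pointing down it reaches from about 0.35 to 0.8 m from the base axis. Payload 7.3 kg.
Tool frame: the origin (TCP) lies between the finger pads; the fingertips stand 25 mm ahead of it and the grasp point (between the pads) lies 6 mm ahead of it (r.tip_extent is the distance from the TCP to the fingertips, in m); z points along the fingers, y is the direction in which the jaws open and shut (so a half turn about z gives the same grasp; the last joint's range is limited). The gripper opens to 85 mm and grips with 20 to 120 N. Pads are 22 mm wide; open, the fingers measure 114 mm over their backs; the gripper's body (76 mm by 85 mm) begins 54 mm behind the grasp point. The pads swing forward as they close: fully open they stand 13 mm farther back than shut.
Start: joints at [-1.48, 0.342, 1.524, -0, 1.275, -0.146], TCP at [0.123, -0.51, 0.256] pointing down, gripper open.
Joint ranges: [-2.53, 2.53], [-0.77, 2.02], [0.04, 2.7], [-1, 4.14], [0.28, 2.66], [-3.11, 3.11]. Speed limits (rad/s): [2.57, 2.57, 3.14, 3.14, 3.14, 3.14].

## Interface

Orientations are given as a unit quaternion [x, y, z, w].
In Python, from workcell import r, command_gripper, optics gives the robot as it stands. The module is installed in compiled form; this text tells all that it offers. Calls block until the motion is done:
- r.reach(position, orientation): joint-space move of the TCP to a pose.
- r.move_straight(position, orientation=None, speed=0.15, max_force=None): straight line of the TCP; orientation=None keeps the orientation; speed is the mean speed in m/s. With max_force (N) it stops when the force on the tool has changed by that much, and returns True; else False.
- r.movej(angles): joint-space move.
- command_gripper(opening, force=None): finger opening in m; force is the grip in N (None keeps the last); returns when the fingers have stopped.
- r.hold(seconds).
- r.solve_ik(position, orientation): joint angles nearest the present ones, or None.
- r.read_state(): the state.
- optics.get_image(name): name is "side" or "top" or "wrist"; returns (picture, depth): 400x640x3 uint8, red, green, blue; 400x640 float32, m along the optical axis (not along the pixel's ray), 0 where there is no reading.
- optics.camera_model(name): a dict with "K" (3x3 intrinsics, pixels), "R" (3x3) and "t" (3): a world point X has camera coordinates R X + t; the wrist camera has in their place "tool_from_camera" (4x4, takes a point from camera to tool coordinates, whose origin is the TCP and whose axes are the flange's). Camera axes: x right, y down, z forward; pixel columns grow to the right and rows downward; lengths in m; the calibration is good to about 2 mm. A picture is of the moment at which its call begins: read the wrist's pose just before it. camera_model takes no time and is no camera call.
A pose or a line that the arm cannot do raises r.PlanningError and nothing moves.
- r.finish_job(): hands the job in, once; it reports no verdict.
The state is a dict: "time_s": time; "joint_positions": joint angles; "dq": joint speeds; "tau": joint torques, N m; "eef_pos": TCP position; "eef_rot": TCP orientation; "contact_force": force on the tool from outside, world axes, zero at the start; "torque": the same for the moment, N m; "grip_width": finger opening in m.
Only numpy, scipy, OpenCV 4.12 (cv2) and the standard library are available. Lean on these libraries where they do the work, as an engineer would, in place of code of your own. Each camera call takes 0.05 s, during which the arm holds its last target. There are 200 camera calls.

## Working session

There is one attempt and no reset: what is moved stays moved. The work goes in short steps, each a Python script; the robot and the scene stay as the last script left them, time stands still between calls to the robot, and variables do not carry over. Pictures are saved under pics/ and viewed, about 8 in all and at most 12, crops included, and the job is handed in when it is done.

```bash
mkdir -p pics; cat > h.py <<'E'
import numpy as np, cv2
from workcell import r, command_gripper, optics
def grab(n):
    s=r.read_state(); p,d=optics.get_image(n); return s,p,d
def save(n,p): cv2.imwrite(f'pics/{n}.png',p[...,::-1])
E
python3 - <<'E'
from h import *
for n in('top','side'):
    s,p,d=grab(n); save(n+'1',p); np.savez(n+'1',p=p,d=d,**optics.camera_model(n))
    print(n,optics.camera_model(n))
print(s['time_s'],s['eef_rot'],r.tip_extent)
E
```

```text
top {'K': array([[376.64093575,   0.        , 321.10174163],
       [  0.        , 376.64093575, 200.64491377],
       [  0.        ,   0.        ,   1.        ]]), 'R': array([[ 0.00111121, -0.99964301,  0.02669478],
       [-0.98973221, -0.00491489, -0.14284953],
       [ 0.14292974, -0.02626195, -0.98938435]]), 't': array([-0.02713057,  0.57123999,  1.12343309])}
side {'K': array([[438.74245346,   0.        , 315.80619262],
       [  0.        , 438.74245346, 200.88246459],
       [  0.        ,   0.        ,   1.        ]]), 'R': array([[-0.70260053, -0.71138653, -0.01678374],
       [-0.50747091,  0.51745876, -0.68899181],
       [ 0.49882438, -0.47556875, -0.72457477]]), 't': array([0.40598056, 0.35275824, 1.30515561])}
0.05 [ 9.92999357e-01  1.18117384e-01  2.89462923e-05 -7.47567195e-04] 0.025
```

View pics/top1.png

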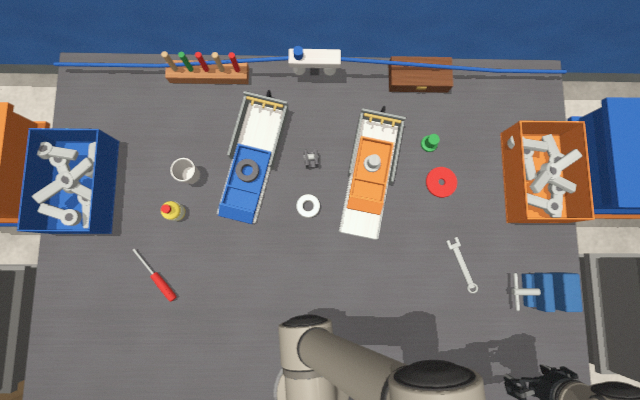

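View pics/side1.png

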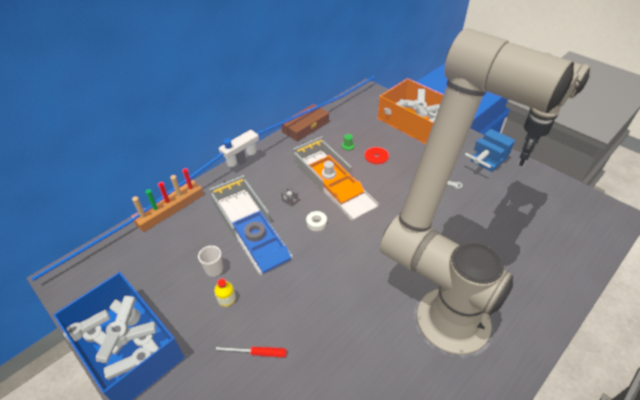

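Top view: the blue tray with the dark ring is at about (245,185) and its lip at about (240,212). The orange tray with the steel bush is at about (370,175), lip about (364,205). Look-alikes to leave alone are the blue bin (70,180), blue bin (610,155), orange bin (548,170), white ring (308,206) and green bush (431,143). The rails and bays beside the chosen trays confirm them. Next I'll locate the lips.

```bash
cat >> h.py <<'E'
def cloud(p,d,K,R,t):
    v,u=np.mgrid[:d.shape[0],:d.shape[1]]
    c=np.stack([(u-K[0,2])/K[0,0]*d,(v-K[1,2])/K[1,1]*d,d],-1)
    return (c-t)@R   # world
def hues(p): return cv2.cvtColor(p,cv2.COLOR_RGB2HSV)
def mask(p,col):
    h=hues(p); lo,hi={'blue':((105,120,60),(125,255,255)),'orange':((5,150,120),(18,255,255))}[col]
    return cv2.inRange(h,lo,hi)>0
def lane(W,m):
    P=W[m]; rect=cv2.minAreaRect((P[:,:2]*1000).astype(np.float32))
    b=cv2.boxPoints(rect)/1000
    e=max((b[1]-b[0],b[2]-b[1]),key=np.linalg.norm); e=e/np.linalg.norm(e); e=e*np.sign(e[0])
    return P,e,rect
E
python3 - <<'E'
from h import *
a=np.load('top1.npz'); W=cloud(a['p'],a['d'],a['K'],a['R'],a['t'])
for col,x0,x1 in(('blue',205,290),('orange',335,410)):
    m=mask(a['p'],col)&(a['d']>0); m[:,:x0]=0; m[:,x1:]=0; m[:110]=0; m[240:]=0
    P,e,rect=lane(W,m); n=np.array([-e[1],e[0]])
    print(col,len(P),'yaw',np.arctan2(e[1],e[0]),rect)
    s=P[:,:2]@e; l=P[:,:2]@n; print(' lat',np.percentile(l,[1,50,99]),(np.percentile(l,1)+np.percentile(l,99))/2)
    print(' n',n,'e',e)
    for b in np.arange(s.min(),s.max(),.006):
        k=(s>=b)&(s<b+.006)
        if k.any(): print('  %.3f z %.3f %.3f %.3f w %.3f..%.3f'%(b-s.min(),*np.percentile(P[k,2],[10,50,90]),l[k].min(),l[k].max()))
    print(' smin',s.min())
p=a['p']; save('crop',cv2.resize(p[80:250,200:420],None,fx=3.5,fy=3.5,interpolation=cv2.INTER_CUBIC))
E
```

```text
blue 2213 yaw -0.25771388 ((629.2672119140625, 218.3073272705078), (120.13504028320312, 235.9605255126953), 75.23408508300781)
 lat [0.31285412 0.36826041 0.42036723] 0.3666106775366449
 n [0.2548706 0.9669752] e [ 0.9669752 -0.2548706]
  0.000 z 0.012 0.022 0.026 w 0.313..0.417
  0.006 z 0.024 0.027 0.031 w 0.311..0.417
  0.012 z 0.028 0.031 0.034 w 0.312..0.419
  0.018 z 0.032 0.035 0.038 w 0.312..0.418
  0.024 z 0.035 0.038 0.042 w 0.312..0.420
  0.030 z 0.040 0.043 0.046 w 0.312..0.432
  0.036 z 0.041 0.043 0.047 w 0.312..0.419
  0.042 z 0.012 0.015 0.033 w 0.312..0.418
  0.048 z 0.011 0.014 0.028 w 0.312..0.419
  0.054 z 0.011 0.014 0.030 w 0.312..0.418
  0.060 z 0.011 0.014 0.032 w 0.313..0.420
  0.066 z 0.010 0.014 0.031 w 0.311..0.418
  0.072 z 0.011 0.014 0.033 w 0.312..0.419
  0.078 z 0.011 0.014 0.031 w 0.313..0.420
  0.084 z 0.011 0.014 0.022 w 0.313..0.418
  0.090 z 0.011 0.014 0.033 w 0.313..0.419
  0.096 z 0.025 0.033 0.036 w 0.314..0.417
  0.102 z 0.013 0.015 0.034 w 0.312..0.420
  0.108 z 0.011 0.014 0.029 w 0.314..0.417
  0.114 z 0.011 0.014 0.030 w 0.313..0.420
  0
[... 2170 characters left out ...]
w -0.098..0.004
  0.144 z 0.011 0.015 0.034 w -0.100..0.005
  0.150 z 0.011 0.014 0.032 w -0.098..0.005
  0.156 z 0.011 0.014 0.033 w -0.097..0.005
  0.162 z 0.012 0.014 0.034 w -0.100..0.004
  0.168 z 0.011 0.014 0.033 w -0.099..0.005
  0.174 z 0.012 0.015 0.033 w -0.099..0.005
  0.180 z 0.011 0.014 0.032 w -0.100..0.004
  0.186 z 0.011 0.014 0.029 w -0.098..0.005
  0.192 z 0.011 0.013 0.019 w -0.099..0.005
  0.198 z 0.011 0.014 0.021 w -0.100..0.004
  0.204 z 0.011 0.014 0.021 w -0.099..0.005
  0.210 z 0.011 0.015 0.027 w -0.098..0.005
  0.216 z 0.011 0.014 0.023 w -0.100..0.004
  0.222 z 0.010 0.014 0.027 w -0.100..0.005
  0.228 z 0.011 0.023 0.034 w -0.098..0.003
 smin 0.5629890937048886
```

View pics/crop.png

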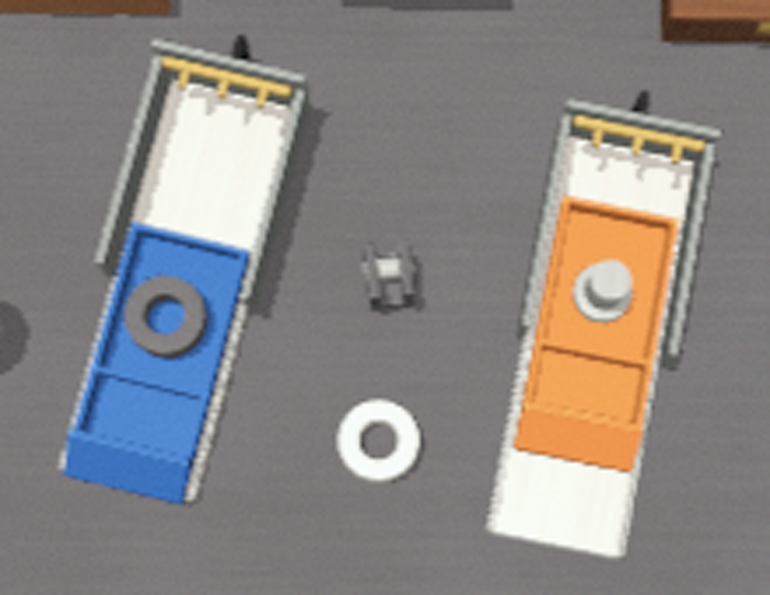

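The crop confirms it: blue tray far out with the dark ring (lip around (125,440) in the crop), orange nearly home with the steel bush (lip around (580,410)). I'll fit the yaws from the walls, then go and push blue.

```bash
cat >> h.py <<'E'
def fit(W,m,it=4):
    P,e,_=lane(W,m); yaw=np.arctan2(e[1],e[0])
    for _ in range(it):
        e=np.array([np.cos(yaw),np.sin(yaw)]); n=np.array([-e[1],e[0]])
        s=P[:,:2]@e; l=P[:,:2]@n; s0=np.percentile(s,.5)
        R=[(b,*np.percentile(l[(s>=b)&(s<b+.01)],[6,94])) for b in np.arange(s0,s0+.21,.01)]
        R=np.array(R); yaw+=(np.polyfit(R[:,0],R[:,1],1)[0]+np.polyfit(R[:,0],R[:,2],1)[0])/2
    c=(np.percentile(l,1)+np.percentile(l,99))/2
    b=(P[:,2]>.040); st=np.percentile(s[b&(abs(l-c)<.05)],97) # rear top edge of lip
    lip=e*st+n*c
    return yaw,e,n,lip,s0
def q(yaw): return [np.cos(yaw/2),np.sin(yaw/2),0,0]
E
python3 - <<'E'
from h import *
import json
a=np.load('top1.npz'); W=cloud(a['p'],a['d'],a['K'],a['R'],a['t']); out={}
for col,x0,x1 in(('blue',205,290),('orange',335,410)):
    m=mask(a['p'],col)&(a['d']>0); m[:,:x0]=0; m[:,x1:]=0; m[:110]=0; m[240:]=0
    yaw,e,n,lip,s0=fit(W,m); print(col,yaw,lip,'nose-lip',s0-lip@e)
    out[col]=dict(yaw=yaw,e=e.tolist(),lip=lip.tolist())
    # mouth: front of cheeks z~0.06 in lane coords
    D=W[...,:2]-lip; s=D@e; l=D@n; k=(abs(W[...,2]-.06)<.004)&(abs(abs(l)-.066)<.007)&(s>-.1)&(s<.3)&(a['d']>0)
    print('  cheek front s rel lip',np.percentile(s[k],[1,3,50]),k.sum(),'-> travel ~',np.percentile(s[k],2)-.055)
json.dump(out,open('lanes.json','w'))
B=out['blue']; e=np.array(B['e']); p=np.array(B['lip'])-.085*e
command_gripper(0.0); print('tip',r.tip_extent,r.read_state()['grip_width'])
for z in(.2,.039):
    print(r.solve_ik([*p,z],q(B['yaw'])))
O=out['orange'];print(r.solve_ik([*(np.array(O['lip'])+.02*np.array(O['e'])),.045],q(O['yaw'])))
r.reach([*p,.2],q(B['yaw'])); s=r.read_state(); print(s['time_s'],s['eef_pos'])
s,im,d=grab('wrist'); save('w1',im)
E
```

```text
blue -0.23936291830480805 [0.55311577 0.23182215] nose-lip -0.039605738259024637
  cheek front s rel lip [0.14786097 0.15124348 0.22416648] 241 -> travel ~ 0.09437604186937804
orange -0.20233271928371344 [ 0.58198154 -0.16483071] nose-lip -0.03915475212165109
  cheek front s rel lip [0.06468522 0.07073168 0.16032632] 298 -> travel ~ 0.012430483196178059
tip 0.025 -9.299167700416465e-05
[ 3.47866383e-01  4.09358628e-01  1.58611816e+00 -4.44089210e-16
  1.14611587e+00  2.15802563e+00]
[ 3.47866383e-01  6.28117581e-01  1.74388670e+00 -4.44089210e-16
  7.69588378e-01  2.15802563e+00]
[-3.96221254e-01  7.41951111e-01  1.46362976e+00 -4.44089210e-16
  9.36011781e-01  1.37690779e+00]
3.8167 [0.47087482 0.2513096  0.20004257]
```

View pics/w1.png

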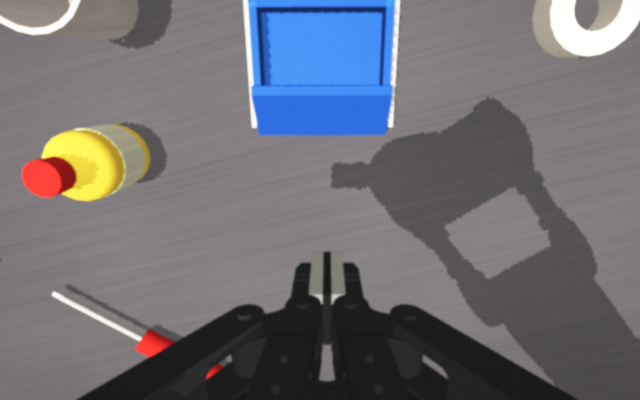

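The wrist view shows the blue nose square ahead at (322,110) and the closed fingers at (325,270), lined up, with the bottle at (85,165) and the screwdriver clear. Now I descend and push.

```bash
python3 - <<'E'
from h import *
import json
B=json.load(open('lanes.json'))['blue']; e=np.array(B['e']); L=np.array(B['lip'])
rel=lambda:(np.array(r.read_state()['eef_pos'])[:2]-L)@e
g=r.move_straight([*(L-.085*e),.06],speed=.12)
g=r.move_straight([*(L-.085*e),.039],speed=.04,max_force=6); print('down',g,r.read_state()['eef_pos'])
g=r.move_straight([*(L+.07*e),.039],speed=.05,max_force=15); s=r.read_state(); print('push',g,rel(),s['contact_force'],s['time_s'])
r.hold(.3); print(rel(),r.read_state()['contact_force'])
s,p,d=grab('top'); save('top2',p); np.savez('top2',p=p,d=d,**optics.camera_model('top'))
a=np.load('top2.npz'); W=cloud(a['p'],a['d'],a['K'],a['R'],a['t'])
m=mask(p,'blue')&(d>0); m[:,:205]=0; m[:,290:]=0; m[:90]=0; m[240:]=0
P=W[m]; print('lip moved',np.percentile(((P[P[:,2]>.04][:,:2]-L)@e),[3,50,97]))
E
```

```text
down False [0.47051681 0.25188901 0.03888558]
push True 0.038530669949621836 [ 0.15418831 -0.82059323 -0.17009753] 8.0583
0.03770435416112259 [-0.89845267  0.11314355  0.79069361]
lip moved [0.04094717 0.08053762 0.09932526]
```

The fingers stopped near the expected end, but home to within 6 mm isn't proven. I'll press again more firmly and check the back-wall gap.

```bash
python3 - <<'E'
from h import *
import json
B=json.load(open('lanes.json'))['blue']; e=np.array(B['e']); n=np.array([-e[1],e[0]]); L=np.array(B['lip'])
rel=lambda:(np.array(r.read_state()['eef_pos'])[:2]-L)@e
g=r.move_straight([*(L+.07*e),.039],speed=.03,max_force=30); s=r.read_state(); print('push',g,rel(),s['contact_force'],s['time_s'])
r.move_straight([*(L+.0*e),.039],speed=.08); r.move_straight([*(L+.0*e),.2],speed=.2)
s,p,d=grab('wrist'); save('w2',p)
s,p,d=grab('top'); save('top3',cv2.resize(p[80:250,200:420],None,fx=3.5,fy=3.5,interpolation=cv2.INTER_CUBIC))
c=optics.camera_model('top'); W=cloud(p,d,c['K'],c['R'],c['t'])
m=mask(p,'blue')&(d>0); m[:,:205]=0; m[:,300:]=0; m[:90]=0; m[240:]=0
try:
    f=fit(W,m); print('yaw',f[0],'lip moved',(f[3]-L)@e,(f[3]-L)@n)
except Exception as x: print(x)
E
```

```text
push True 0.03870160596858076 [-0.03616694  0.13881209 -1.04958909] 8.8833
index -1 is out of bounds for axis 0 with size 0
```

View pics/top3.png

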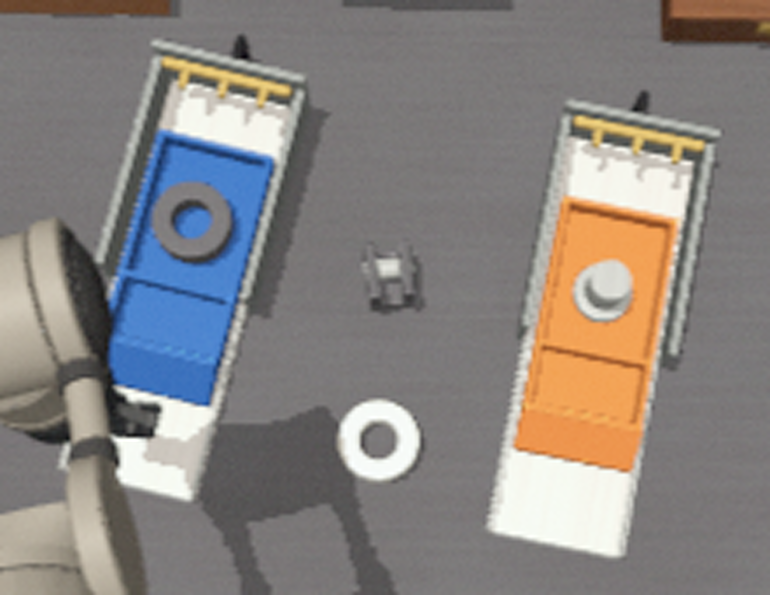

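```bash
python3 - <<'E'
from h import *
import json
J=json.load(open('lanes.json'))
O=J['orange']; eo=np.array(O['e']);po=np.array(O['lip'])-.05*eo
r.reach([*po,.2],q(O['yaw']))
s,p,d=grab('wrist'); save('w3',p)
s,p,d=grab('top'); c=optics.camera_model('top'); W=cloud(p,d,c['K'],c['R'],c['t']); np.savez('top4',p=p,d=d,**c)
a=np.load('top1.npz'); W1=cloud(a['p'],a['d'],a['K'],a['R'],a['t'])
for col in J:
  B=J[col]; e=np.array(B['e']); n=np.array([-e[1],e[0]]); L=np.array(B['lip'])
  for nm,w,pp,dd in(('before',W1,a['p'],a['d']),('after',W,p,d)):
    m=mask(pp,col)&(dd>0); D=w[...,:2]-L; S=D@e; l=D@n
    k=m&(abs(l)<.045)&(S>-.1)&(S<.35)
    S1=S[k]; z=w[k][:,2]
    bd=dd>0
    back=S[bd&(abs(l)<.05)&(w[...,2]>.068)&(w[...,2]<.08)&(S>.1)&(S<.4)]
    lz=S1[(z>.0395)&(S1<.15)]
    print(col,nm,'front %.4f rear %.4f lipmed %.4f lip %s bayback %.4f n%d'%(np.percentile(S1,.5),np.percentile(S1,99.5),np.median(lz),np.percentile(lz,[5,95]).round(4),np.median(back),len(back)))
E
```

```text
blue before front -0.0396 rear 0.1921 lipmed -0.0065 lip [-0.0133 -0.0004] bayback 0.3408 n185
blue after front 0.0510 rear 0.2828 lipmed 0.0830 lip [0.0749 0.0898] bayback 0.3413 n181
orange before front -0.0393 rear 0.1924 lipmed -0.0062 lip [-0.0142 -0.0002] bayback 0.2552 n261
orange after front -0.0392 rear 0.1933 lipmed -0.0012 lip [-0.0018 -0.0005] bayback 0.2572 n211
```

View pics/w3.png

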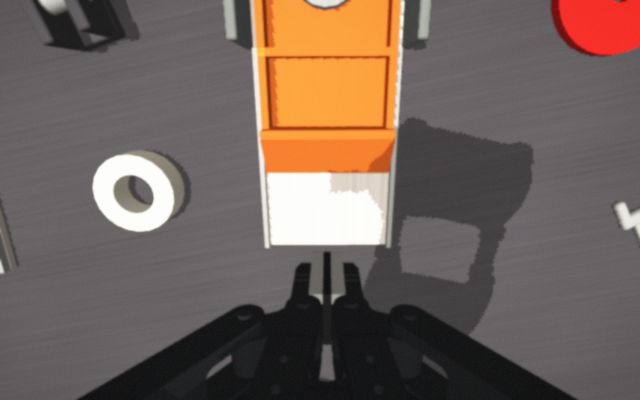

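Blue moved 90.5 mm and then stopped hard at the same point under both 15 N and 30 N, so I take it as home. In the wrist view the orange well is at (328,93), lip edge at row 132, centred on the fingers at column 327. Next I hook and draw it.

```bash
python3 - <<'E'
from h import *
import json
B=json.load(open('lanes.json'))['orange']; e=np.array(B['e']); L=np.array(B['lip'])
rel=lambda:(np.array(r.read_state()['eef_pos'])[:2]-L)@e
r.move_straight([*(L+.0275*e),.12],speed=.15)
g=r.move_straight([*(L+.0275*e),.046],speed=.05,max_force=6); print('down',g,r.read_state()['eef_pos'])
assert not g
g=r.move_straight([*(L-.13*e),.046],speed=.04,max_force=12); s=r.read_state(); print('pull',g,rel(),s['time_s'])
g=r.move_straight([*(L-.13*e),.046],speed=.03,max_force=25); s=r.read_state(); print('pull2',g,rel(),s['contact_force'],s['time_s'])
E
```

```text
down False [ 0.60911333 -0.17043543  0.04635312]
pull True -0.10100109966036934 17.45
pull2 True -0.10108579314627862 [ 2.54982742 -0.22039579  1.58897771] 17.8583
```

```bash
python3 - <<'E'
from h import *
import json
J=json.load(open('lanes.json'));B=J['orange']; e=np.array(B['e']); L=np.array(B['lip'])
r.move_straight([*(L-.086*e),.046],speed=.04); r.move_straight([*(L-.086*e),.2],speed=.15)
r.movej([-1.48,.342,1.524,0,1.275,-.146]); r.hold(.3)
s,p,d=grab('top'); c=optics.camera_model('top'); W=cloud(p,d,c['K'],c['R'],c['t'])
save('top5',cv2.resize(p[80:280,130:480],None,fx=2.2,fy=2.2,interpolation=cv2.INTER_CUBIC)); print(s['time_s'])
for col in J:
    B=J[col]; e=np.array(B['e']); n=np.array([-e[1],e[0]]); L=np.array(B['lip'])
    m=mask(p,col)&(d>0); D=W[...,:2]-L; S=D@e; k=m&(abs(D@n)<.045)&(S>-.2)&(S<.35)
    print(col,np.percentile(S[k],[.5,99.5]))
E
```

```text
21.7583
blue [0.05087592 0.28270273]
orange [-0.15094597  0.07986456]
```

View pics/top5.png

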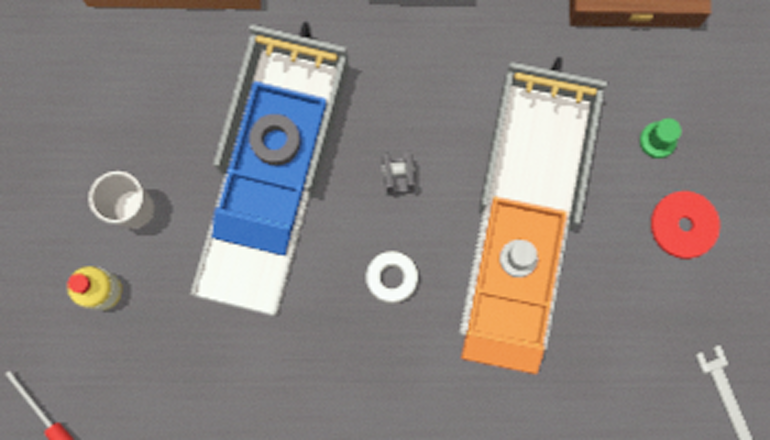

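Both trays are against hard stops. Blue has moved in 90 mm and is still there, with the ring flat in its pocket at (275,138). Orange is drawn out 112 mm, with the bush upright at (520,258). Nothing else has shifted, so I'm handing in.

```bash
python3 -c "
from h import *
r.finish_job(); print(r.read_state()['time_s'])"
```

```text
the job is handed in; nothing more can be done
the job is handed in; nothing more can be done
```

I pushed the blue tray home with the closed fingertips on its nose. I then hooked the orange tray's lip from inside its well, drew it out to its stop and backed the arm clear. The job was handed in at about 22 s of the 51 s allowed; it reports no verdict.

**Last checks**
- **Blue tray:** it moved about 90.5 mm in, then stopped hard at the same place under both 15 N and 30 N. It had not moved when I looked again after the orange pull.
- **Orange tray:** it moved about 112 mm and stopped hard under both 12 N and 25 N. Its start was about 4 to 6 mm out judging by the gaps to the bay backs, which puts it at its 120 mm stop.
- **Parts and bench:** in the last top picture the bush stands upright and the casting lies flat in their pockets, and nothing else looked moved by eye.

**Disagreement:** my rough depth estimates from the bay mouths gave 94 mm for blue's starting travel and 12 mm for orange's. Those are about 4 mm and 7 mm more than the contact results, and I trusted the hard stops. I had no direct reading of either tray's position.

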